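Put a customer's glass perfume bottle under the locking cover

ROBOT

A 7-joint arm with a two-finger parallel gripper is mounted at the origin on a cart in front of the work surface, level with it; the furniture and walls round the work are solid. World frame = base frame: x ahead of the robot, y to its left, z up, the work surface at z = 0. Lengths are in m, angles in rad, forces in N, time in s.
With the tool pointing down it reaches from about 0.4 to 0.85 m from the base axis. Payload 10.4 kg.
Tool frame: the origin (TCP) lies midway between the tips of the shut fingers; the grasp point (between the pads) lies 19 mm behind it; z points along the fingers, y is the line along which they close (so a half turn about z gives the same grasp; the last joint's range is limited). The gripper opens to 87 mm and grips with 3 to 60 N. Pads are 19 mm wide; open, the fingers measure 117 mm over their backs; the gripper's body (75 mm by 190 mm) begins 51 mm behind the grasp point.
Start: joints at [-1.165, 0.332, -0.065, 1.46, 0.022, 1.35, -0.088], TCP at [0.26, 0.568, 0.223] pointing down, gripper open.
Joint ranges: [-2.6, 2.6], [-0.5, 2.12], [-1.47, 1.34], [0.16, 2.42], [-1.27, 4.41], [0.06, 2.06], [-2.6, 2.6]. Speed limits (rad/s): [2.22, 2.22, 2.79, 2.79, 3.14, 3.14, 3.14].

INTERFACE

Orientations are given as a unit quaternion [x, y, z, w].
In Python, from cell import manip gives the robot as it stands.
- The arm moves only by the shell command python3 -m pendant 'ROWS' [FORCE]. ROWS is JSON, a list of rows, each a list of 3 entries, a list of its own where there are three numbers: the shift along the tool's x, y, z as a fraction of full scale, then the turn, a rotation vector about the tool's x, y, z as a fraction of full scale, then the closure, from 0 (fully open) to 1 (shut). In form: [[[dx, dy, dz], [ax, ay, az], grip], ...]. A call has 1 to 5 rows; each row is the pose to reach, as a shift and turn from the pose commanded when the call began, along the tool's axes at that moment, turning the shorter way round; what a row does not reach only later rows make up. Full scale, the value 1, is 0.1 m for a shift and 360 degrees for a turn. A row lasts 1/12 s, in which the tool goes at most 41.7 mm and 7.16 degrees, less where a joint would pass 70% of its speed; a pose out of reach is approached as far as the arm can. A call with a number of a shift or a turn outside -1 to 1 is refused whole. A call with a gripper value outside its range is refused whole. The fingers move at their own pace and stop on an object; FORCE is the grip in N (left out, the last holds). Time passes only in rows, so rows that repeat a pose let the fingers close. It gives the time, the measured TCP pose, the force, the opening and the grip force at its end, in the units of the state.
- manip.get_obs(): the state, without advancing time (a new reading comes with each control period).
- manip.snapshot(name): name is "side" or "top" or "wrist"; returns the picture (384x512x3 uint8, red, green, blue); there is no depth.
- manip.get_calibration(name): a dict with "mtx" (3x3 intrinsics, pixels), "R" (3x3) and "t" (3): a world point X has camera coordinates R X + t; the wrist camera has in their place "tool_from_camera" (4x4, takes a point from camera to tool coordinates, whose origin is the TCP and whose axes are the flange's). Camera axes: x right, y down, z forward; pixel columns grow to the right and rows downward; lengths in m; the calibration is good to about 2 mm. A picture is of the moment at which its call begins: read the wrist's pose just before it. get_calibration takes no time and is no camera call.
- manip.job_done(): hands the job in; it is judged then, once.
Trained networks look in the newest picture that a camera, given by its name, has taken for a name from the list of things; names that differ only in an ending like _2 or _b are one class to them, and where a whole thing is asked for, a point or a joint stands for the part that bears it (a point fixed in the world has none). Each returns a list of dicts, best first, with "score" (0 to 1); they miss things now and then, are a little off and sometimes report something else, mostly with a low value. They report only what shows in the picture. A call takes as long as a camera call. They do not tell look-alikes from the thing itself.
- manip.cut_out(name, camera): "pixels" (384x512 bool, what is visible of it) and "at" ([column, row] in pixels, amid what is visible of it).
- manip.tip_of(name, camera): "at" ([column, row] in pixels: a listed point, or the origin of a listed thing).
The state is a dict: "t": time; "joint_positions": joint angles; "joint_velocities": joint speeds; "joint_efforts": joint torques, N m; "tcp_pos": TCP position; "tcp_rot": TCP orientation; "ft_force": force on the tool from outside, world axes, zero at the start; "wrist_torque": the same for the moment, N m; "finger_gap": opening from 0.0 (shut) to 1.0 (fully open); "grip_force": force on a finger pad.
Only numpy, scipy, OpenCV 4.12 (cv2) and the standard library are available. Lean on these libraries where they do the work, as an engineer would, in place of code of your own. Each camera call takes 0.05 s, during which the arm holds its last target. There are 200 camera calls.

TASK

A customer left the little amber glass perfume bottle in a coat pocket. Set it gently upright in the felt dish of the keeper, without squeezing, knocking or dropping the thin glass, let go of it, and only then pinch the two orange tabs lightly together and turn them counterclockwise (seen from above) until the clear cover stands fully over the dish, and let go so that it latches there. Leave the thread spool, the pin tin and the tape roll where they are.

Things in the scene. Friction and masses are not known exactly. Their poses are not given: they have to be found in the camera images.
- flacon_mid (a point): Centre of the small upright perfume bottle: on its axis, 22 mm above its underside. Thin amber glass, 44 mm tall: a straight round belly 38 mm across from 4 to 25 mm above the underside (grip it there), shoulder, brass neck and stopper at most 18 mm across. Loose. Fragile: a finger may press it with 15 N at most, 4 to 8 N carry it.
- dish (a point): Centre of the felt floor of the round dish, 12 mm above the counter. Dish 94 mm across inside, its rim only 4 mm above the felt. It sits at one end of the keeper, a wooden base 112 x 244 x 8 mm fixed to the counter. The point's axes: z up, +y along the base (its long way) from the tab grip to the dish, x across it.
- pivot (a point): Point on the vertical axis on which cover and tab grip turn, at mid-height of the tabs: 84 mm above the counter, 130 mm from the dish toward the dish's -y. Axes as dish; they do not turn with the cover. Below it a fixed round housing of radius 33 mm. The cover's flat hub tops out at 66 mm above the counter; on it stand the tabs (top 102 mm) and between them a post 20 mm thick (top 95 mm).
- plate_left: Left of two orange tabs: an upright plate 18 mm wide, 5 mm thick, 34 mm tall (68 to 102 mm above the counter), ribbed outside. Origin in the middle of its outer face, 26 mm from the pivot axis at rest (52 mm over both tabs). It turns with the cover: its x axis points the same way as the cover's arm, y outward from the pivot. Squeeze the tabs together along y. Brittle: snaps above 25 N.
- plate_right: Right tab, the same plate on the opposite side of the pivot; same axes, so its outward side is -y. Origin in the middle of its outer face. Brittle too: 25 N at most.
- cover (a joint): Angle of the cover about the pivot axis, rad: 0 = locked open (the start: disc swung aside to the dish's +x side), 1.2 = end stop, disc exactly over the dish. Grows counterclockwise seen from above. Turning friction about 0.03 N m. Let go at either end, the tabs spring out and lock it.
- tab_left (a joint): How far the left tab is squeezed in, m: 0 = out at rest, 0.008 = fully in. Sprung outward with 3 N at rest, 6.2 N fully in. The cover can turn only while both tabs are in by 3.5 mm or more (4.4 N each); a tab that is out locks it, open or closed (with 0.1 rad of play). A grip of 7 to 15 N works them.
- tab_right (a joint): The same for the right tab.
- cover_disc (a point): Centre of the cover's clear round plastic disc, 108 mm across (114 with its grey rim), 4 mm thick, 130 mm from the pivot axis, 64.5 mm above the counter. Its underside, 62 mm above the counter, passes 6 mm over the stopper of the bottle standing in the dish. A grey arm 24 mm wide joins it to the hub.
- spool_mid (a point): Bystander: centre of an upright spool of red thread, 28 mm across, 42 mm tall, loose.
- tin: Bystander: low round open tin of pins, 69 mm across, 20 mm tall, loose; origin at its underside.
- tape_roll: Bystander: roll of brown tape lying flat, 98 mm across, 48 mm tall, loose; origin at its underside.
- flacon: The same perfume bottle: origin at the centre of its underside, z up its axis; its yaw does not matter. 70 g, up to a third more or less. It breaks if it is dropped from more than about 12 mm, or pressed or knocked onto the dish or cover with over 20 N.
- keeper: The keeper: wooden base 112 x 244 x 8 mm, fixed to the counter, with all it carries (dish, housing, cover, tabs). Origin in the middle of its underside; y runs along it from the tab grip (at y = -65 mm) to the dish (y = +65 mm).
Mind the look-alikes: they are no part of the job. What is shaped like the flacon but green or purple is not meant.

How it is judged:
By the outcome, as a careful person would: the job done as asked, in the order asked, and still so for the second after the job is handed in, with the robot touching nothing.
It also fails if it takes over 58 s, if anything falls off the work surface, if the arm or the gripper's body presses on something with over 40 N, if the wrist force passes 120 N, or if a joint passes its speed limit or range.

## Working session

There is one attempt and no reset: what is moved stays moved. The work goes in short steps, Python scripts to look and compute and a shell command to move; the robot and the scene stay as the last step left them, time stands still between calls to the robot, and variables do not carry over. Pictures are saved under pics/ and viewed, at most 10 in all, crops included, and the job is handed in when it is done.

```bash
mkdir -p pics; ls
cat > h.py <<'E'
from cell import manip
import numpy as np, cv2
from scipy.spatial.transform import Rotation as Rn
def cam(n):
    c=manip.get_calibration(n); K=np.array(c['mtx'])
    if 'R' in c: return K,np.array(c['R']),np.array(c['t'])
    o=manip.get_obs(); T=np.eye(4); T[:3,:3]=Rn.from_quat(o['tcp_rot']).as_matrix(); T[:3,3]=o['tcp_pos']
    M=np.linalg.inv(T@np.array(c['tool_from_camera'])); return K,M[:3,:3],M[:3,3]
def at_z(C,p,z):
    K,R,t=C; d=R.T@np.linalg.inv(K)@[p[0],p[1],1]; c=-R.T@t
    return c+d*(z-c[2])/d[2]
def proj(C,X):
    K,R,t=C; q=K@(R@np.array(X)+t); return q[:2]/q[2]
def tri(obs):
    A=np.zeros((3,3));b=np.zeros(3)
    for (K,R,t),p in obs:
        d=R.T@np.linalg.inv(K)@[p[0],p[1],1]; d/=np.linalg.norm(d); P=np.eye(3)-np.outer(d,d); A+=P; b+=P@(-R.T@t)
    return np.linalg.solve(A,b)
def snap(n,f=None):
    C=cam(n); im=manip.snapshot(n)
    if f: cv2.imwrite('pics/'+f,cv2.cvtColor(im,cv2.COLOR_RGB2BGR))
    return C,im
def shift(P):  # world target -> tool shift in full-scale units from present pose
    o=manip.get_obs(); return Rn.from_quat(o['tcp_rot']).inv().apply(np.array(P)-o['tcp_pos'])/0.1
E
python3 - <<'E'
from h import *
np.set_printoptions(precision=4,suppress=True)
o=manip.get_obs(); print({k:np.round(v,4) for k,v in o.items()}); print(Rn.from_quat(o['tcp_rot']).as_matrix())
Cs={}
for n in('top','side'):
    Cs[n],im=snap(n,n+'0.png')
    print(n,'cam pos',-Cs[n][1].T@Cs[n][2])
    for k in('flacon_mid','dish','pivot','plate_left','plate_right','cover_disc','spool_mid','tin','tape_roll','keeper'):
        z=dict(flacon_mid=.022,dish=.012,pivot=.084,plate_left=.085,plate_right=.085,cover_disc=.0645,spool_mid=.021).get(k,0)
        for d in manip.tip_of(k,n)[:4]: print(n,k,round(d['score'],2),np.round(d['at']),at_z(Cs[n],d['at'],z)[:2])
E
```

```text
pics
{'t': np.float64(0.0), 'joint_positions': array([-1.1646,  0.3329, -0.0647,  1.4609,  0.0216,  1.3499, -0.0885]), 'joint_velocities': array([ 0.0003,  0.0001, -0.0002,  0.0008, -0.0001,  0.0006, -0.0007]), 'joint_efforts': array([  0.0009, -62.3264,   0.0248, -38.9885,  -0.0613,   0.0401,
         0.0001]), 'tcp_pos': array([0.2597, 0.5681, 0.2217]), 'tcp_rot': array([ 0.2127,  0.9771, -0.0007, -0.0001]), 'ft_force': array([ 0.6405, -0.1092,  0.1208]), 'wrist_torque': array([-0.0295, -0.0226,  0.0158]), 'grip_force': np.float64(0.0), 'finger_gap': np.float64(0.999)}
[[-0.9095  0.4157 -0.0005]
 [ 0.4157  0.9095 -0.0013]
 [-0.0001 -0.0014 -1.    ]]
top cam pos [0.3394 0.0374 1.2919]
top flacon_mid 0.65 [364. 201.] [ 0.5095 -0.3066]
top flacon_mid 0.51 [313. 201.] [ 0.5082 -0.1442]
top dish 0.8 [226. 194.] [0.5284 0.1321]
top dish 0.61 [255. 149.] [0.6781 0.0406]
top pivot 0.96 [268. 191.] [ 0.5277 -0.0001]
top cover_disc 0.6 [254. 152.] [0.6561 0.0448]
top spool_mid 0.39 [332. 147.] [ 0.6852 -0.2097]
top tin 0.76 [313. 256.] [ 0.3339 -0.1445]
top tin 0.39 [254. 152.] [0.6697 0.044
[... 241 characters left out ...]
d 0.71 [295. 317.] [ 0.5063 -0.3125]
side flacon_mid 0.62 [262. 258.] [ 0.505  -0.1455]
side flacon_mid 0.6 [265. 293.] [ 0.4731 -0.2405]
side dish 0.66 [235. 193.] [0.5351 0.1331]
side dish 0.42 [244. 194.] [0.5562 0.1219]
side dish 0.37 [239. 209.] [0.5197 0.0588]
side pivot 0.92 [250. 199.] [ 0.5273 -0.0023]
side plate_left 0.37 [246. 196.] [0.5236 0.0138]
side plate_left 0.19 [190. 288.] [ 0.3238 -0.2325]
side plate_right 0.59 [258. 201.] [ 0.5432 -0.0183]
side cover_disc 0.87 [288. 185.] [0.6611 0.0544]
side spool_mid 0.68 [347. 256.] [ 0.6935 -0.2028]
side tin 0.96 [192. 289.] [ 0.3375 -0.1633]
side tape_roll 0.92 [214. 160.] [0.5351 0.3546]
side keeper 0.76 [237. 212.] [0.5168 0.0635]
```

Run:
```python
import cv2,numpy as np
a=cv2.imread('pics/top0.png')[110:290,120:400]; b=cv2.imread('pics/side0.png')[130:350,140:400]
a=cv2.resize(a,(400,257));a=cv2.resize(cv2.imread('pics/top0.png')[120:280,120:400],(800,457),interpolation=2)
cv2.imwrite('pics/a.png',a)
cv2.imwrite('pics/b.png',cv2.resize(b,None,fx=2.6,fy=2.6,interpolation=2))
```

```text
(no output)
```

View pics/a.png

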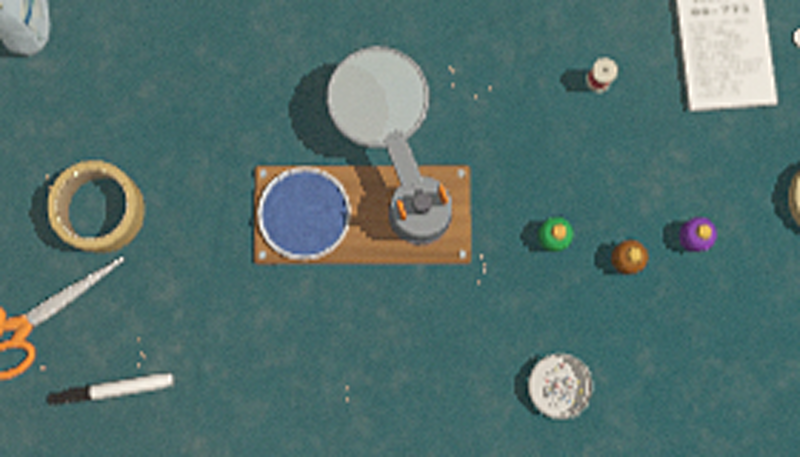

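View pics/b.png

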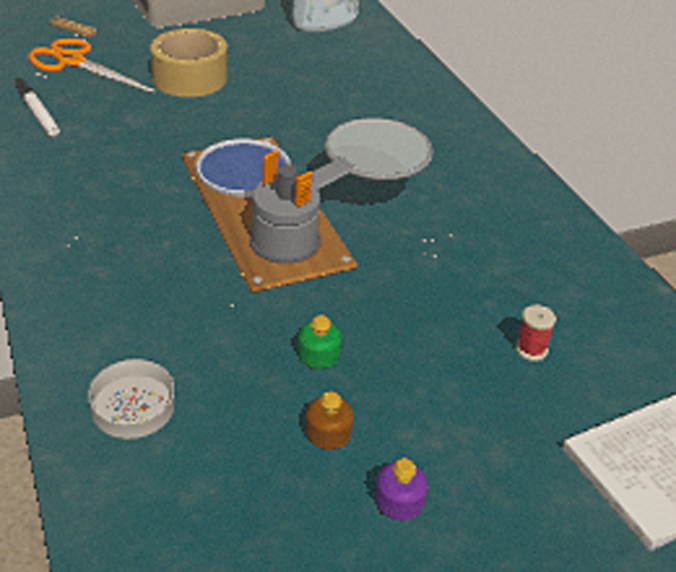

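Amber is the middle bottle (crop pixel 630,257 in top, 330,420 in side), between green and purple, at about (0.473, -0.24). The keeper's axes lie along the world's, with the cover open toward +x. I'll turn the tool so its y is world x and go above the bottle.

```bash
python3 -m pendant '[[[-0.2,-0.09,0],[0,0,0.02],0],[[-0.4,-0.18,0],[0,0,0.04],0],[[-0.6,-0.26,0],[0,0,0.06],0],[[-0.8,-0.35,0],[0,0,0.08],0],[[-0.97,-0.44,0],[0,0,0.1],0]]' 5
python3 -m pendant '[[[-0.2,0.04,0],[0,0,0.02],0],[[-0.4,0.08,0],[0,0,0.04],0],[[-0.6,0.12,0],[0,0,0.06],0],[[-0.8,0.15,0],[0,0,0.08],0],[[-0.9,0.18,0],[0,0,0.0817],0]]'
python3 -m pendant '[[[-0.35,0.1,0],[0,0,0],0],[[-0.7,0.2,0],[0,0,0],0],[[-1,0.3,0],[0,0,0],0]]'
python3 -m pendant '[[[-0.35,0.1,0],[0,0,0],0],[[-0.7,0.2,0],[0,0,0],0],[[-1,0.3,0],[0,0,0],0]]'
python3 -m pendant '[[[-0.35,0,0],[0,0,0],0],[[-0.7,0,0],[0,0,0],0],[[-1,0,0],[0,0,0],0]]'
python3 -m pendant '[[[-0.35,0,0],[0,0,0],0],[[-0.7,0,0],[0,0,0],0],[[-1,0,0],[0,0,0],0]]'
python3 -m pendant '[[[-0.35,0,0],[0,0,0],0],[[-0.7,0,0],[0,0,0],0],[[-1,0,0],[0,0,0],0]]'
python3 -m pendant '[[[-0.35,0,0],[0,0,0],0],[[-0.7,0,0],[0,0,0],0],[[-0.9,0.1,0],[0,0,0],0],[[-0.9,0.1,0],[0,0,0],0]]'
python3 - <<'E'
from h import *
np.set_printoptions(precision=4,suppress=True)
o=manip.get_obs(); print(o['t'],o['tcp_pos'],Rn.from_quat(o['tcp_rot']).as_matrix())
C,im=snap('wrist','w1.png')
for d in manip.cut_out('flacon','wrist')[:4]: print('cut',round(d['score'],2),d['at'],d['pixels'].sum(),im[d['pixels']].mean(0))
for k,z in(('flacon_mid',.022),('flacon',0)):
    for d in manip.tip_of(k,'wrist')[:4]: print(k,round(d['score'],2),d['at'],at_z(C,d['at'],z)[:2])
Ct=cam('top');print('top',at_z(Ct,(340.5,210),.022))
E
```

```text
t: 1.52
tcp_pos: [0.3309, 0.487, 0.2227]
tcp_rot: [0.506, 0.863, 0.0, 0.0]
ft_force: [0.9, 0.0, 0.2]
finger_gap: 1.0
grip_force: 0.0
t: 1.93
tcp_pos: [0.3918, 0.4165, 0.2228]
tcp_rot: [0.709, 0.705, 0.0, 0.0]
ft_force: [0.7, -0.4, -0.3]
finger_gap: 1.004
grip_force: 0.0
t: 2.18
tcp_pos: [0.4205, 0.3174, 0.2225]
tcp_rot: [0.704, 0.71, -0.0, 0.0]
ft_force: [1.4, -0.5, 0.2]
finger_gap: 1.001
grip_force: 0.0
t: 2.43
tcp_pos: [0.451, 0.2171, 0.2228]
tcp_rot: [0.704, 0.71, 0.0, 0.0]
ft_force: [0.7, -0.2, 0.7]
finger_gap: 1.002
grip_force: 0.0
t: 2.68
tcp_pos: [0.451, 0.1171, 0.2227]
tcp_rot: [0.705, 0.71, 0.0, 0.0]
ft_force: [0.9, 0.8, -0.1]
finger_gap: 1.0
grip_force: 0.0
t: 2.93
tcp_pos: [0.4513, 0.0171, 0.2228]
tcp_rot: [0.705, 0.71, 0.0, 0.0]
ft_force: [0.2, 0.0, -0.2]
finger_gap: 1.003
grip_force: 0.0
t: 3.18
tcp_pos: [0.4516, -0.083, 0.2229]
tcp_rot: [0.705, 0.71, 0.0, 0.0]
ft_force: [0.7, -0.4, -0.5]
finger_gap: 1.001
grip_force: 0.0
t: 3.52
tcp_pos: [0.4627, -0.1752, 0.2231]
tcp_rot: [0.706, 0.708, -0.0, 0.001]
ft_force: [-0.4, 0.5, -0.7]
finger_gap: 1.005
grip_force: 0.0
3.5167 [ 0.4627 -0.1752  0.2231] [[-0.0028  1.      0.0016]
 [ 1.      0.0028 -0.0018]
 [-0.0018  0.0016 -1.    ]]
cut 0.97 [290.5, 143.1] 977 [100.0379 199.2712 104.0921]
cut 0.65 [266.0, 213.6] 926 [184.6166 140.9104  66.3283]
cut 0.47 [284.8, 256.6] 55 [ 98.8909  71.2364 122.8909]
flacon_mid 0.82 [266.9, 212.4] [ 0.4802 -0.2302]
flacon_mid 0.71 [290.1, 145.6] [ 0.5048 -0.1521]
flacon 0.68 [290.3, 139.5] [ 0.5073 -0.1481]
flacon 0.66 [266.5, 209.1] [ 0.4807 -0.2336]
flacon 0.58 [285.8, 266.0] [ 0.5068 -0.3116]
top [ 0.4788 -0.232   0.022 ]
```

View pics/w1.png

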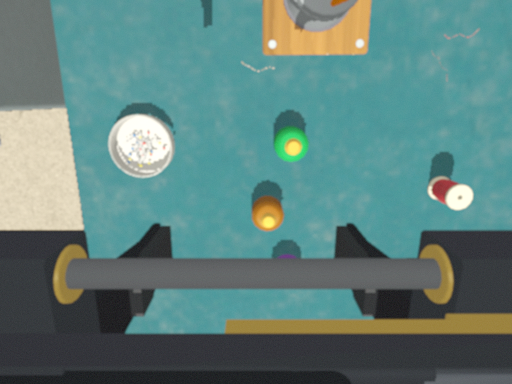

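The wrist view shows amber at (267,212), green at (291,145) and a sliver of purple at (286,257). So amber is at about (0.480, -0.232). I'll go above it and look again.

```bash
python3 -m pendant '[[[-0.2,0.08,0.2],[0,0,0],0],[[-0.4,0.15,0.5],[0,0,0],0],[[-0.57,0.17,0.8],[0,0,0],0],[[-0.57,0.17,0.8],[0,0,0],0],[[-0.57,0.17,0.8],[0,0,0],0]]'
python3 - <<'E'
from h import *
np.set_printoptions(precision=4,suppress=True)
o=manip.get_obs(); print(o['t'],o['tcp_pos'])
L=[]
for n in('wrist','side','top'):
    C,im=snap(n,n+'2.png')
    for d in manip.tip_of('flacon_mid',n)[:4]:
        p=at_z(C,d['at'],.022)[:2]; print(n,round(d['score'],2),d['at'],p)
        if np.hypot(*(p-[.48,-.233]))<.02: L.append((C,d['at']))
print(len(L),tri(L))
E
```

```text
t: 4.13
tcp_pos: [0.4784, -0.2272, 0.1413]
tcp_rot: [0.706, 0.709, -0.001, -0.001]
ft_force: [0.1, 0.7, 0.3]
finger_gap: 1.003
grip_force: 0.0
4.1333 [ 0.4784 -0.2272  0.1413]
wrist 0.79 [254.4, 192.1] [ 0.48  -0.234]
wrist 0.72 [285.5, 95.8] [ 0.5053 -0.1516]
wrist 0.68 [281.9, 270.1] [ 0.5066 -0.3111]
side 0.84 [293.9, 315.7] [ 0.5058 -0.3097]
side 0.6 [262.5, 259.5] [ 0.5049 -0.1498]
side 0.55 [267.5, 292.9] [ 0.479  -0.2417]
side 0.36 [216.0, 159.1] [0.532  0.3233]
top 0.68 [341.5, 210.9] [ 0.476  -0.2351]
top 0.56 [266.9, 189.5] [0.5428 0.0015]
top 0.52 [315.7, 199.1] [ 0.5131 -0.1538]
3 [ 0.4794 -0.2365  0.0153]
```

```bash
python3 -m pendant '[[[-0.08,0.01,0.2],[0,0,0],0],[[-0.08,0.01,0.45],[0,0,0],0],[[-0.08,0.01,0.7],[0,0,0],0],[[-0.08,0.01,0.9],[0,0,0],0],[[-0.08,0.01,0.9],[0,0,0],0]]'
python3 -m pendant '[[[0,0,0.15],[0,0,0],0],[[0,0,0.3],[0,0,0],0],[[0,0,0.4],[0,0,0],0],[[0,0,0.46],[0,0,0],0],[[0,0,0.46],[0,0,0],0]]'
```

```text
t: 4.85
tcp_pos: [0.4787, -0.2344, 0.0498]
tcp_rot: [0.705, 0.709, -0.001, -0.002]
ft_force: [-0.7, 0.3, -0.2]
finger_gap: 0.998
grip_force: 0.0
t: 5.27
tcp_pos: [0.4803, -0.2356, 0.0064]
tcp_rot: [0.706, 0.709, -0.0, -0.0]
ft_force: [-0.4, 0.7, -0.1]
finger_gap: 1.003
grip_force: 0.0
```

```bash
python3 -m pendant '[[[0,0,0.03],[0,0,0],0.2],[[0,0,0.03],[0,0,0],0.4],[[0,0,0.03],[0,0,0],0.45],[[0,0,0.03],[0,0,0],0.48],[[0,0,0.03],[0,0,0],0.5]]' 5
python3 -m pendant '[[[0,0,0],[0,0,0],0.52],[[0,0,0],[0,0,0],0.54],[[0,0,0],[0,0,0],0.56],[[0,0,0],[0,0,0],0.58],[[0,0,0],[0,0,0],0.6]]' 5
python3 -m pendant '[[[0,0,0],[0,0,0],0.65],[[0,0,0],[0,0,0],0.65],[[0,0,0],[0,0,0],0.7],[[0,0,0],[0,0,0],0.7]]' 6
```

```text
t: 5.68
tcp_pos: [0.4806, -0.236, 0.0039]
tcp_rot: [0.706, 0.708, 0.0, 0.0]
ft_force: [0.3, -0.0, 0.5]
finger_gap: 0.702
grip_force: 0.0
t: 6.1
tcp_pos: [0.4803, -0.2359, 0.0035]
tcp_rot: [0.706, 0.708, 0.0, -0.0]
ft_force: [-0.7, 0.3, 0.2]
finger_gap: 0.426
grip_force: 5.0
t: 6.43
tcp_pos: [0.4803, -0.2359, 0.0035]
tcp_rot: [0.706, 0.708, 0.0, -0.0]
ft_force: [-0.2, 0.1, 0.3]
finger_gap: 0.429
grip_force: 6.0
```

```bash
python3 -m pendant '[[[0,0,-0.05],[0,0,0],0.7],[[0,0,-0.2],[0,0,0],0.7],[[0,0,-0.45],[0,0,0],0.7],[[0,0,-0.7],[0,0,0],0.7],[[0,0,-0.9],[0,0,0],0.7]]'
python3 -m pendant '[[[0,0,-0.2],[0,0,0],0.7],[[0,0,-0.4],[0,0,0],0.7],[[0,0,-0.55],[0,0,0],0.7],[[0,0,-0.6],[0,0,0],0.7]]'
python3 -m pendant '[[[0.15,0.1,0],[0,0,0],0.7],[[0.35,0.2,0],[0,0,0],0.7],[[0.55,0.3,0],[0,0,0],0.7],[[0.8,0.4,0],[0,0,0],0.7],[[1,0.45,0],[0,0,0],0.7]]'
python3 -m pendant '[[[0.25,0,0],[0,0,0],0.7],[[0.5,0,0],[0,0,0],0.7],[[0.75,0,0],[0,0,0],0.7],[[1,0,0],[0,0,0],0.7]]'
python3 -m pendant '[[[0.2,0,0],[0,0,0],0.7],[[0.3,0,0],[0,0,0],0.7],[[0.35,0,0],[0,0,0],0.7],[[0.35,0,0],[0,0,0],0.7]]'
python3 - <<'E'
from h import *
np.set_printoptions(precision=4,suppress=True)
C,im=snap('wrist','w3.png')
D={}
for n in('wrist','top','side'):
    Cn=C if n=='wrist' else snap(n)[0]
    for k,z in(('dish',.012),('pivot',.084),('plate_left',.085),('plate_right',.085),('cover_disc',.0645),('flacon_mid',.19)):
        for d in manip.tip_of(k,n)[:2]: print(n,k,round(d['score'],2),d['at'],at_z(Cn,d['at'],z)[:2])
E
```

```text
t: 6.85
tcp_pos: [0.4804, -0.2363, 0.0954]
tcp_rot: [0.706, 0.708, 0.0, 0.0]
ft_force: [1.3, 0.1, -0.2]
finger_gap: 0.426
grip_force: 6.0
t: 7.18
tcp_pos: [0.4812, -0.2365, 0.156]
tcp_rot: [0.706, 0.708, 0.001, 0.001]
ft_force: [0.8, 0.4, -1.0]
finger_gap: 0.426
grip_force: 6.0
t: 7.6
tcp_pos: [0.5255, -0.1337, 0.1529]
tcp_rot: [0.705, 0.709, -0.0, -0.0]
ft_force: [0.8, 0.3, -1.5]
finger_gap: 0.428
grip_force: 6.0
t: 7.93
tcp_pos: [0.524, -0.0346, 0.153]
tcp_rot: [0.706, 0.708, -0.0, -0.0]
ft_force: [-0.0, 0.3, -1.2]
finger_gap: 0.425
grip_force: 6.0
t: 8.27
tcp_pos: [0.5243, -0.0004, 0.1532]
tcp_rot: [0.705, 0.709, -0.0, -0.0]
ft_force: [-0.5, -0.4, -0.7]
finger_gap: 0.426
grip_force: 6.0
wrist dish 0.97 [255.7, 25.1] [0.5269 0.1323]
wrist pivot 0.91 [255.7, 197.3] [0.527  0.0029]
wrist plate_left 0.58 [242.1, 166.0] [0.5172 0.0265]
wrist cover_disc 0.69 [416.0, 133.5] [0.6482 0.0478]
wrist flacon_mid 0.9 [254.5, 251.8] [0.5256 0.0107]
wrist flacon_mid 0.84 [230.2, 323.3] [ 0.5149 -0.0244]
top cover_disc 0.98 [253.5, 150.2] [0.6603 0.0451]
top flacon_mid 0.65 [311.7, 201.5] [ 0.4833 -0.1174]
top flacon_mid 0.59 [365.1, 201.6] [ 0.4842 -0.2649]
side dish 0.65 [231.8, 193.0] [0.5252 0.1363]
side pivot 0.74 [251.2, 197.5] [0.5332 0.0035]
side pivot 0.3 [212.7, 159.8] [0.493  0.2162]
side plate_left 0.51 [243.9, 194.4] [0.5199 0.0206]
side plate_right 0.4 [260.8, 201.9] [ 0.5486 -0.0228]
side cover_disc 0.67 [285.6, 181.2] [0.6615 0.0723]
side flacon_mid 0.68 [294.9, 316.0] [ 0.4365 -0.4196]
side flacon_mid 0.63 [263.5, 260.1] [ 0.4358 -0.3056]
```

View pics/w3.png

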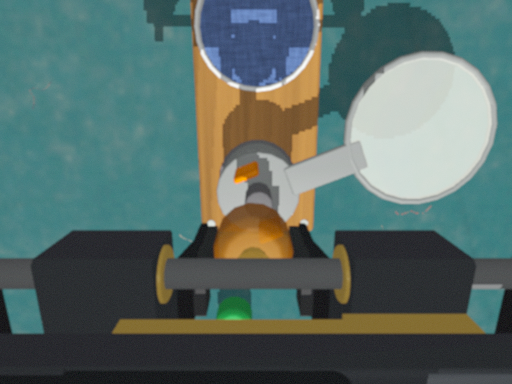

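The bottle (254,245) is held upright, the dish is centred at about (256,25), and one tab shows at (243,172). So the dish is at (0.527, 0.132) and the pivot at (0.527, 0.002). Now I'll place the bottle.

```bash
python3 -m pendant '[[[0.2,0.02,0],[0,0,0],0.7],[[0.4,0.03,0],[0,0,0],0.7],[[0.6,0.03,0],[0,0,0],0.7],[[0.8,0.03,0],[0,0,0],0.7],[[1,0.03,0],[0,0,0],0.7]]'
python3 -m pendant '[[[0.2,0,0],[0,0,0],0.7],[[0.32,0,0.1],[0,0,0],0.7],[[0.32,0,0.4],[0,0,0],0.7],[[0.32,0,0.7],[0,0,0],0.7],[[0.32,0,1],[0,0,0],0.7]]'
python3 -m pendant '[[[0,0,0.1],[0,0,0],0.7],[[0,0,0.2],[0,0,0],0.7],[[0,0,0.27],[0,0,0],0.7],[[0,0,0.29],[0,0,0],0.7],[[0,0,0.29],[0,0,0],0.7]]'
python3 -c "
from h import *
print(manip.get_obs()['tcp_pos'])"
```

```text
t: 9.73
tcp_pos: [0.527, 0.1002, 0.1536]
tcp_rot: [0.706, 0.708, 0.0, -0.0]
ft_force: [0.5, -0.1, 0.2]
finger_gap: 0.428
grip_force: 6.0
t: 10.15
tcp_pos: [0.5269, 0.1312, 0.0519]
tcp_rot: [0.706, 0.709, 0.0, 0.0]
ft_force: [0.1, 1.0, -0.6]
finger_gap: 0.433
grip_force: 6.0
t: 10.57
tcp_pos: [0.5275, 0.1313, 0.0251]
tcp_rot: [0.706, 0.708, 0.0, 0.0]
ft_force: [0.1, 0.6, 0.1]
finger_gap: 0.428
grip_force: 6.0
[0.52747149 0.13129961 0.02506343]
```

```bash
python3 -m pendant '[[[0,0,0.02],[0,0,0],0.7],[[0,0,0.04],[0,0,0],0.7],[[0,0,0.06],[0,0,0],0.7],[[0,0,0.07],[0,0,0],0.7],[[0,0,0.08],[0,0,0],0.7]]'
python3 -m pendant '[[[0,0,0.005],[0,0,0],0.7],[[0,0,0.01],[0,0,0],0.7],[[0,0,0.01],[0,0,0],0.7]]'
```

```text
t: 10.98
tcp_pos: [0.527, 0.1314, 0.0166]
tcp_rot: [0.706, 0.708, 0.0, -0.0]
ft_force: [-0.3, -0.5, -0.5]
finger_gap: 0.43
grip_force: 6.0
t: 11.23
tcp_pos: [0.527, 0.1313, 0.0155]
tcp_rot: [0.706, 0.708, 0.0, -0.0]
ft_force: [-0.1, -0.4, -1.4]
finger_gap: 0.43
grip_force: 6.0
```

```bash
python3 -m pendant '[[[0,0,0.005],[0,0,0],0.7],[[0,0,0.01],[0,0,0],0.7],[[0,0,0.01],[0,0,0],0.7]]'
python3 -m pendant '[[[0,0,0],[0,0,0],0.56],[[0,0,0],[0,0,0],0.54],[[0,0,0],[0,0,0],0.5],[[0,0,0],[0,0,0],0.46],[[0,0,0],[0,0,0],0.42]]'
python3 - <<'E'
from h import *
snap('wrist','w4.png')
E
```

```text
t: 11.48
tcp_pos: [0.527, 0.1313, 0.0151]
tcp_rot: [0.706, 0.708, 0.0, -0.0]
ft_force: [-2.8, -0.1, 7.7]
finger_gap: 0.426
grip_force: 6.0
t: 11.9
tcp_pos: [0.527, 0.1313, 0.0145]
tcp_rot: [0.706, 0.708, 0.0, -0.0]
ft_force: [0.9, 0.1, 0.6]
finger_gap: 0.542
grip_force: 0.0
```

View pics/w4.png

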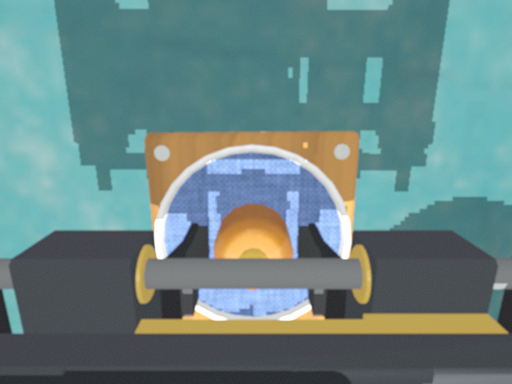

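The bottle is standing centred in the dish and touches neither finger. I'll lift off, then move over the pivot turning the tool.

```bash
python3 -m pendant '[[[0,0,-0.1],[0,0,0],0.4],[[0,0,-0.25],[0,0,0],0.4],[[0,0,-0.5],[0,0,0],0.4],[[0,0,-0.75],[0,0,0],0.3],[[0,0,-1],[0,0,0],0.1]]'
python3 -m pendant '[[[0,0,-0.3],[0,0,0],0],[[0,0,-0.45],[0,0,0],0],[[-0.3,0,-0.5],[0,0,0],0],[[-0.6,0,-0.5],[0,0,0],0],[[-0.9,0,-0.5],[0,0,0],0]]'
python3 -m pendant '[[[-0.2,0,0],[0,0,0.019],0],[[-0.39,0,0],[0,0,0.038],0],[[-0.39,0,0],[0,0,0.057],0],[[-0.39,0,0],[0,0,0.076],0],[[-0.39,0,0],[0,0,0.095],0]]'
python3 -m pendant '[[[0,0,0],[0,0,0.019],0],[[0,0,0],[0,0,0.038],0],[[0,0,0],[0,0,0.057],0],[[0,0,0],[0,0,0.076],0],[[0,0,0],[0,0,0.096],0]]'
python3 -m pendant '[[[0,0,0],[0,0,0],0],[[0,0,0],[0,0,0],0]]'
python3 - <<'E'
from h import *
np.set_printoptions(precision=4,suppress=True)
o=manip.get_obs(); print(o['joint_positions'],o['tcp_pos'],Rn.from_quat(o['tcp_rot']).as_matrix())
C,im=snap('wrist','w5.png')
for n in('wrist','top','side'):
    Cn=C if n=='wrist' else snap(n,n+'5.png')[0]
    for k,z in(('dish',.012),('pivot',.084),('plate_left',.085),('plate_right',.085),('cover_disc',.0645),('flacon_mid',.034)):
        for d in manip.tip_of(k,n)[:2]: print(n,k,round(d['score'],2),d['at'],at_z(Cn,d['at'],z)[:2])
E
```

```text
t: 12.37
tcp_pos: [0.5269, 0.1309, 0.1163]
tcp_rot: [0.706, 0.708, -0.0, 0.0]
ft_force: [0.4, 0.1, -0.6]
finger_gap: 0.679
grip_force: 0.0
t: 12.78
tcp_pos: [0.5275, 0.0404, 0.1659]
tcp_rot: [0.705, 0.709, 0.001, 0.0]
ft_force: [0.1, -0.2, 0.4]
finger_gap: 0.981
grip_force: 0.0
t: 13.2
tcp_pos: [0.5274, 0.0016, 0.1653]
tcp_rot: [0.885, 0.466, 0.0, -0.0]
ft_force: [0.1, -0.4, 0.1]
finger_gap: 1.001
grip_force: 0.0
t: 13.62
tcp_pos: [0.5274, 0.0021, 0.1652]
tcp_rot: [0.983, 0.183, 0.0, -0.0]
ft_force: [-0.2, 0.3, 0.5]
finger_gap: 1.002
grip_force: 0.0
t: 13.78
tcp_pos: [0.5275, 0.0022, 0.165]
tcp_rot: [0.982, 0.188, 0.0, -0.0]
ft_force: [0.3, -0.1, 0.4]
finger_gap: 0.998
grip_force: 0.0
[-0.8309  0.1926  0.8325  1.8315 -0.1538  1.1834 -1.1412] [0.5275 0.0022 0.165 ] [[ 0.9291  0.3699  0.0004]
 [ 0.3699 -0.9291  0.0003]
 [ 0.0004 -0.0001 -1.    ]]
wrist dish 0.56 [123.6, 124.4] [0.5304 0.1336]
wrist pivot 0.69 [255.1, 195.6] [0.5305 0.0008]
wrist plate_left 0.83 [219.4, 198.4] [0.5186 0.0257]
wrist plate_right 0.66 [285.5, 194.4] [ 0.5403 -0.0204]
wrist cover_disc 0.66 [250.1, 19.5] [0.6475 0.0512]
wrist cover_disc 0.41 [255.7, 195.7] [ 0.5254 -0.0019]
wrist flacon_mid 0.8 [385.3, 256.0] [ 0.5068 -0.1464]
wrist flacon_mid 0.63 [115.9, 129.3] [0.5284 0.1314]
top dish 0.76 [223.6, 194.4] [0.5274 0.1401]
top plate_left 0.54 [153.0, 191.7] [0.5232 0.3479]
top plate_left 0.27 [226.0, 196.0] [0.5118 0.1269]
top cover_disc 0.71 [254.4, 151.5] [0.6561 0.0423]
top flacon_mid 0.58 [314.2, 202.6] [ 0.5003 -0.1471]
side dish 0.9 [233.1, 194.0] [0.5272 0.1304]
side pivot 0.65 [251.5, 197.7] [0.5336 0.0024]
side plate_left 0.52 [245.0, 192.4] [0.5255 0.0281]
side plate_right 0.47 [262.1, 202.5] [ 0.5507 -0.0261]
side plate_right 0.33 [232.7, 190.3] [0.4987 0.0469]
side cover_disc 0.68 [285.2, 185.8] [0.6507 0.0515]
side flacon_mid 0.67 [293.0, 314.4] [ 0.5005 -0.3143]
side flacon_mid 0.59 [235.2, 190.1] [0.529  0.1167]
```

View pics/w5.png

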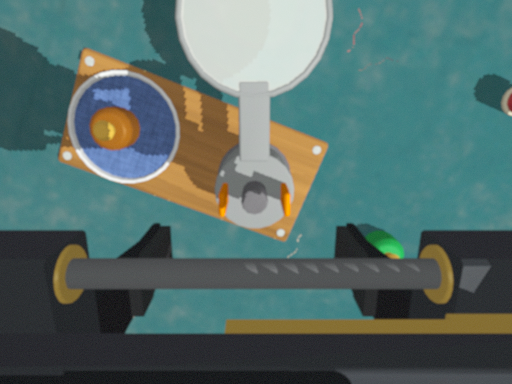

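Tabs are at (223,200) and (286,200), symmetric about the post at (254,197) and lined up with the tool; the bottle stands in the dish. Lowering and pinching.

```bash
python3 -m pendant '[[[0.01,0.005,0.2],[0,0,0],0],[[0.01,0.005,0.45],[0,0,0],0],[[0.01,0.005,0.7],[0,0,0],0],[[0.01,0.005,0.9],[0,0,0],0],[[0.01,0.005,0.91],[0,0,0],0]]' 
python3 -m pendant '[[[0,0,0],[0,0,0],0.15],[[0,0,0],[0,0,0],0.25],[[0,0,0],[0,0,0],0.32],[[0,0,0],[0,0,0],0.36],[[0,0,0],[0,0,0],0.38]]' 10
python3 -m pendant '[[[0,0,0],[0,0,0],0.4],[[0,0,0],[0,0,0],0.43],[[0,0,0],[0,0,0],0.46],[[0,0,0],[0,0,0],0.5],[[0,0,0],[0,0,0],0.55]]' 10
python3 -m pendant '[[[0,0,0],[0,0,0],0.6],[[0,0,0],[0,0,0],0.65],[[0,0,0],[0,0,0],0.65]]' 10
```

```text
t: 15.25
tcp_pos: [0.5262, 0.0021, 0.0703]
tcp_rot: [0.982, 0.187, -0.003, 0.0]
ft_force: [-1.2, -0.6, -0.4]
finger_gap: 0.997
grip_force: 0.0
t: 15.67
tcp_pos: [0.5291, 0.0024, 0.0744]
tcp_rot: [0.982, 0.186, 0.001, -0.0]
ft_force: [0.7, 0.4, -0.7]
finger_gap: 0.711
grip_force: 0.0
t: 16.08
tcp_pos: [0.5288, 0.0022, 0.0739]
tcp_rot: [0.982, 0.186, 0.0, -0.0]
ft_force: [-1.2, -0.8, 5.4]
finger_gap: 0.494
grip_force: 4.7
t: 16.33
tcp_pos: [0.5289, 0.002, 0.074]
tcp_rot: [0.982, 0.186, 0.0, 0.0]
ft_force: [-1.5, -0.9, 7.3]
finger_gap: 0.396
grip_force: 10.0
```

Both tabs are fully in at 10 N. Turning counterclockwise, which is negative about tool z.

```bash
python3 -m pendant '[[[0,0,0],[0,0,-0.005],0.65],[[0,0,0],[0,0,-0.015],0.65],[[0,0,0],[0,0,-0.025],0.65],[[0,0,0],[0,0,-0.035],0.65],[[0,0,0],[0,0,-0.045],0.65]]'
python3 - <<'E'
from h import *
C,im=snap('side')
for d in manip.tip_of('cover_disc','side')[:1]: print(d['at'],at_z(C,d['at'],.0645))
E
```

```text
t: 16.75
tcp_pos: [0.5288, 0.0021, 0.074]
tcp_rot: [0.946, 0.324, 0.0, -0.0]
ft_force: [-1.1, -1.7, 7.2]
finger_gap: 0.397
grip_force: 10.0
[274.9, 179.5] [0.63666096 0.08957613 0.0645    ]
```

```bash
python3 -m pendant '[[[0,0,0],[0,0,-0.01],0.65],[[0,0,0],[0,0,-0.02],0.65],[[0,0,0],[0,0,-0.03],0.65],[[0,0,0],[0,0,-0.04],0.65],[[0,0,0],[0,0,-0.05],0.65]]'
python3 -m pendant '[[[0,0,0],[0,0,-0.01],0.65],[[0,0,0],[0,0,-0.02],0.65],[[0,0,0],[0,0,-0.03],0.65],[[0,0,0],[0,0,-0.04],0.65],[[0,0,0],[0,0,-0.05],0.65]]'
python3 -m pendant '[[[0,0,0],[0,0,-0.01],0.65],[[0,0,0],[0,0,-0.02],0.65],[[0,0,0],[0,0,-0.03],0.65],[[0,0,0],[0,0,-0.036],0.65],[[0,0,0],[0,0,-0.036],0.65]]'
python3 - <<'E'
from h import *
o=manip.get_obs(); print(o['wrist_torque'],o['joint_positions']); M=Rn.from_quat(o['tcp_rot']).as_matrix(); print(np.degrees(np.arctan2(M[1,1],M[0,1])))
C,im=snap('side','s6.png')
for d in manip.tip_of('cover_disc','side')[:1]: print(d['at'],at_z(C,d['at'],.0645))
C,im=snap('wrist','w6.png')
for d in manip.tip_of('cover_disc','wrist')[:1]: print(d['at'],at_z(C,d['at'],.0645))
E
```

```text
t: 17.27
tcp_pos: [0.5287, 0.0023, 0.074]
tcp_rot: [0.884, 0.468, 0.0, -0.0]
ft_force: [-1.8, -0.0, 7.4]
finger_gap: 0.393
grip_force: 10.0
t: 17.68
tcp_pos: [0.5285, 0.0023, 0.074]
tcp_rot: [0.799, 0.601, 0.0, -0.0]
ft_force: [-3.4, 0.4, 8.6]
finger_gap: 0.397
grip_force: 10.0
t: 18.1
tcp_pos: [0.5284, 0.0023, 0.074]
tcp_rot: [0.727, 0.687, 0.0, -0.0]
ft_force: [-3.2, 0.0, 9.8]
finger_gap: 0.391
grip_force: 10.0
[-0.00937655  1.00662017  0.01599386] [-0.59779104  0.28730675  0.58238257  1.91127962 -0.18752099  0.99690574
  0.01235373]
-3.202706957626537
[237.7, 176.4] [0.54310724 0.13713286 0.0645    ]
```

View pics/w6.png

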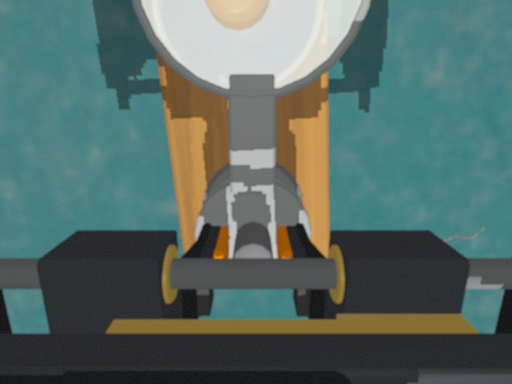

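The cover is nearly over the dish with the bottle under it (238,10). The arm is about 3° short, so I'll creep to the stop while watching the torque.

```bash
T='import h;o=h.manip.get_obs();M=h.Rn.from_quat(o["tcp_rot"]).as_matrix();print(o["wrist_torque"],h.np.degrees(h.np.arctan2(M[1,1],M[0,1])))'
python3 -m pendant '[[[0,0,0],[0,0,-0.004],0.65],[[0,0,0],[0,0,-0.007],0.65],[[0,0,0],[0,0,-0.007],0.65]]' | grep ft; python3 -c "$T"
python3 -m pendant '[[[0,0,0],[0,0,-0.002],0.65],[[0,0,0],[0,0,-0.004],0.65],[[0,0,0],[0,0,-0.004],0.65]]' | grep ft; python3 -c "$T"
```

```text
ft_force: [-3.0, 0.9, 9.1]
[-0.03387937  0.96816778  0.00805715] -0.760696233616342
ft_force: [-3.5, 0.4, 8.4]
[ 0.02449235  1.04471007 -0.06686893] 0.6475873303993098
```

```bash
T='import h;o=h.manip.get_obs();M=h.Rn.from_quat(o["tcp_rot"]).as_matrix();print(o["wrist_torque"],h.np.degrees(h.np.arctan2(M[1,1],M[0,1])))'
python3 -m pendant '[[[0,0,0],[0,0,-0.002],0.65],[[0,0,0],[0,0,-0.004],0.65],[[0,0,0],[0,0,-0.004],0.65]]' | grep ft; python3 -c "$T"
python3 -m pendant '[[[0,0,0],[0,0,0],0.6],[[0,0,0],[0,0,0],0.5],[[0,0,0],[0,0,0],0.4],[[0,0,0],[0,0,0],0.3],[[0,0,0],[0,0,0],0.2]]'
python3 -m pendant '[[[0,0,0],[0,0,0],0.1],[[0,0,0],[0,0,0],0],[[0,0,0],[0,0,0],0],[[0,0,0],[0,0,0],0]]'; python3 -c "$T"
python3 -m pendant '[[[0,0,-0.1],[0,0,0],0],[[0,0,-0.3],[0,0,0],0],[[0,0,-0.6],[0,0,0],0],[[0,0,-0.8],[0,0,0],0],[[0,0,-1],[0,0,0],0]]'
python3 -m pendant '[[[-0.2,0,0],[0,0,0],0],[[-0.4,0,0],[0,0,0],0],[[-0.6,0,0],[0,0,0],0],[[-0.6,0,0],[0,0,0],0],[[-0.6,0,0],[0,0,0],0]]'
python3 - <<'E'
from h import *
C,im=snap('wrist','w7.png'); c=[(C,im)]
for n in('wrist','side'):
    if n=='side': C,_=snap(n,'s7.png')
    for k,z in(('cover_disc',.0645),('dish',.012),('pivot',.084),('plate_left',.085),('plate_right',.085),('flacon_mid',.034)):
        for d in manip.tip_of(k,n)[:2]: print(n,k,round(d['score'],2),d['at'],at_z(C,d['at'],z)[:2])
a=cv2.imread('pics/w7.png'); b=cv2.resize(cv2.imread('pics/s7.png')[140:270,170:340],None,fx=2.3,fy=2.3)
b=cv2.copyMakeBorder(b,0,384-b.shape[0],0,0,0); cv2.imwrite('pics/f7.png',cv2.resize(np.hstack([a[:,100:],b]),None,fx=.98,fy=.98))
E
```

```text
ft_force: [-3.9, -0.1, 7.9]
[-0.00892978  0.93282497 -0.29852512] 2.0601826749494156
t: 19.47
tcp_pos: [0.5284, 0.0023, 0.0734]
tcp_rot: [0.694, 0.72, -0.0, -0.0]
ft_force: [-0.7, 0.4, -0.2]
finger_gap: 0.62
grip_force: 0.0
t: 19.8
tcp_pos: [0.5284, 0.0021, 0.0734]
tcp_rot: [0.694, 0.72, -0.0, -0.0]
ft_force: [-0.2, -0.1, -0.1]
finger_gap: 0.917
grip_force: 0.0
[-0.04343922  0.05380224 -0.02858826] 2.049961930602192
t: 20.22
tcp_pos: [0.5288, 0.0019, 0.1757]
tcp_rot: [0.694, 0.719, 0.001, 0.0]
ft_force: [0.1, 0.0, -1.7]
finger_gap: 0.998
grip_force: 0.0
t: 20.63
tcp_pos: [0.5307, -0.0589, 0.1742]
tcp_rot: [0.695, 0.719, 0.0, 0.0]
ft_force: [-0.5, 0.3, -0.2]
finger_gap: 1.005
grip_force: 0.0
wrist cover_disc 0.62 [252.8, 114.7] [0.52943458 0.00172936]
wrist cover_disc 0.58 [214.3, 115.4] [4.98378168e-01 1.84817671e-04]
wrist pivot 0.52 [74.4, 248.4] [ 0.38343439 -0.111394  ]
wrist plate_left 0.5 [216.2, 117.3] [ 5.02081616e-01 -1.22535343e-04]
wrist plate_right 0.57 [286.9, 119.6] [ 5.55051516e-01 -1.15120133e-04]
wrist flacon_mid 0.62 [225.3, 262.1] [ 0.506234   -0.14653645]
side cover_disc 0.69 [231.9, 179.3] [0.5228909  0.12778249]
side cover_disc 0.17 [241.7, 198.6] [0.51829026 0.03211124]
side dish 0.61 [232.3, 195.1] [0.52333066 0.12585941]
side pivot 0.71 [252.7, 198.9] [ 0.53462431 -0.00334859]
side plate_left 0.6 [240.8, 199.0] [0.50589069 0.00423116]
side flacon_mid 0.86 [294.9, 316.1] [ 0.50217536 -0.31889775]
side flacon_mid 0.49 [232.8, 186.6] [0.52808109 0.1356843 ]
```

View pics/f7.png

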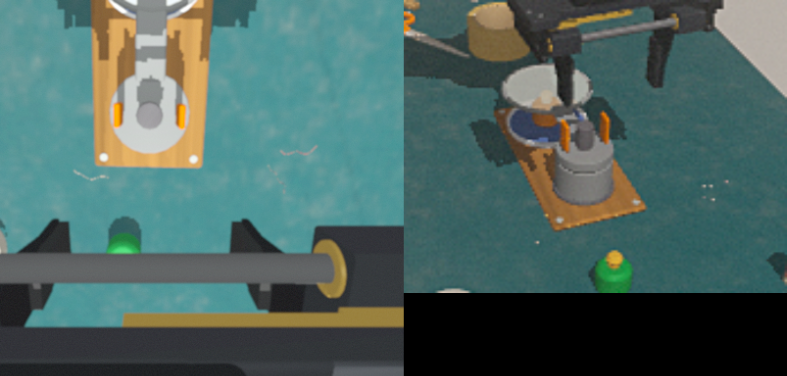

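The tabs have sprung out (53 mm over both) and the arm lies along the base. The disc is over the dish with the bottle upright beneath, and the end stop was felt at 0.3 N m. Handing in.

```bash
python3 -c "
from cell import manip
print(manip.job_done())"
```

```text
the job is handed in; nothing more can be done
None
```

The job is handed in: the amber bottle stands upright in the felt dish, and the cover was turned to its end stop over it. The tabs sprang back out when I let go; I saw no verdict on the result.

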